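# Release both slide catches and close the tool tray

### The arm

A 6-joint arm with a two-finger parallel gripper is mounted at the origin on the work surface. World frame = base frame: x ahead of the robot, y to its left, z up, the work surface at z = 0. Lengths are in m, angles in degrees, forces in N, time in s.
With the tool pointing down it reaches from about 0.325 to 0.75 m from the base axis. Payload 7.6 kg.
Tool frame: the origin (TCP) lies midway between the tips of the shut fingers; the grasp point (between the pads) lies 19 mm behind it; z points along the fingers, y is the line along which they close (so a half turn about z gives the same grasp; the last joint's range is limited). The gripper opens to 85 mm and grips with 20 to 120 N. Pads are 22 mm wide; open, the fingers measure 114 mm over their backs; the gripper's body (76 mm by 85 mm) begins 54 mm behind the grasp point. The pads swing forward as they close: fully open they stand 13 mm farther back than shut.
Start: joints at [61.69, 2.991, 80.254, -0, 96.75, -4.028], TCP at [0.216, 0.479, 0.231] pointing down, gripper open.
Joint ranges: [-166.34, 166.34], [-52.06, 124.39], [6.96, 135.62], [-60.46, 240.46], [14.63, 156.25], [-167.68, 167.68]. Speed limits (degrees/s): [147.25, 147.25, 172.46, 180, 180, 180].

### API

Orientations are given as [roll, pitch, yaw] about the fixed x, y, z axes, in that order (R = Rz(yaw) Ry(pitch) Rx(roll)).
In Python, from plant import env gives the robot as it stands.
- The arm moves only by the tool apply_moves, never from a script. Its argument "deltas" is a list of rows, each a list of 7 numbers: the shift along the world's x, y, z in cm, then the turn, a rotation vector about the world's x, y, z in degrees, then the opening, from 0 (shut) to 1 (fully open). In form: [[tx, ty, tz, ax, ay, az, grip], ...]. A call has 1 to 12 rows; each row shifts and turns the commanded pose from where the row before left it; what a row does not reach is not made up. A row lasts 1/8 s, in which the tool goes at most 62.5 mm and 10.7 degrees, less where a joint would pass 70% of its speed; a pose out of reach is approached as far as the arm can. A call with a gripper value outside its range is refused whole. The fingers move at their own pace and stop on an object; the grip force is fixed at half the most. Time passes only in rows, so rows that do not move let the fingers close. It gives the time, the measured TCP pose, the force, the opening and the grip force at its end, in the units of the state.
- env.sense(): the state, without advancing time (a new reading comes with each control period).
- env.grab_frame(name): name is "scene" or "top"; returns (picture, depth): 400x640x3 uint8, red, green, blue; 400x640 float32, m along the optical axis (not along the pixel's ray), 0 where there is no reading.
- env.get_calibration(name): a dict with "fov_y" (degrees; the focal length in pixels is half the picture's height over the tangent of half this angle, whatever the lens; pixels are square), "cx", "cy" (the principal point, pixels), "camera_from_world" (4x4, takes a point from world to camera coordinates). Camera axes: x right, y down, z forward; pixel columns grow to the right and rows downward; lengths in m; the calibration is good to about 2 mm. A picture is of the moment at which its call begins. get_calibration takes no time and is no camera call.
- env.finish_job(): hands the job in; it is judged then, once.
The state is a dict: "time_s": time; "joints": joint angles; "joint_vel": joint speeds; "effort": joint torques, N m; "tool_pos": TCP position; "eef_rot": TCP orientation; "wrist_force": force on the tool from outside, world axes, zero at the start; "moment": the same for the moment, N m; "opening": opening from 0.0 (shut) to 1.0 (fully open); "grip_force": force on a finger pad.
Only numpy, scipy, OpenCV 4.12 (cv2) and the standard library are available. Lean on these libraries where they do the work, as an engineer would, in place of code of your own. Each camera call takes 0.05 s, during which the arm holds its last target. There are 200 camera calls.

### The job

Close the pulled-out tool tray on the glassworker's bench: it must end fully home in its cabinet, and you must let go of it. Its two slides have catches, each freed by holding down the dark thumb pad on its own side at the tray's front: one slide (you cannot see which) holds the tray where it is now, and the other one will catch it again part way in, so feel which catch is holding, keep that pad down while you push past it, and never force the tray against a catch. Ease it in without slamming, keep the jar in it standing, and leave the other things on the bench alone.

Things in the scene. Friction and masses are not known exactly. Their poses are not given: they have to be found in the camera images.
- cabinet: Grey sheet-metal cabinet fixed to the bench, 280 deep, 290 wide, 110 high; a bench torch stands on its top from 190 behind the front face, up to 220 above the bench. Origin: at bench level, middle of its front face. x axis points into the cabinet, the way the tray closes; y to the left seen from the robot; z up.
- tray (a joint): How far the tray is pulled out, m: 0 = fully home, about 0.15 at the start. Tray: aluminium, 200 wide, 225 long, floor 23 above the bench, about 1 kg; sliding it takes about 3 N. A catch stops it dead: the first when it has moved in 1 to 20 mm from its start, the second somewhere between 0.05 and 0.08.
- panel (a point): Middle of the top edge of the tray's grey front panel, on its front surface; moves with the tray, axes as the cabinet's. The panel is 270 wide, 12 thick, from 14 to 94 above the bench; in its middle a bar handle, 80 long, stands out 35 at 62 above the bench.
- pad_left (a point): Centre of the top face of the left thumb pad (left seen from the robot, cabinet y = +113), a dark steel plate 36 long in cabinet x, 32 wide, 5 thick, standing out of the panel; top 53 above the bench when free, centre 18 in front of the panel's front. Pressed there it sinks against a spring (4 N rising to 9 N) by 13.8 mm to a hard stop; its catch is clear at 9 mm. Springs back when let go.
- pad_right (a point): The same on the right, at cabinet y = -113. Which side holds the tray first changes from run to run and cannot be seen (catches are hidden in the cabinet); the second catch is always on the other side. Fingers holding a pad down can push the tray too: moving in, they meet the panel. A catch passed by 20 mm does not hold again.
- lever_left (a joint): Tilt of the left pad's lever, rad: 0 = free, 0.115 = pad fully down; its catch is clear above 0.075. The lever pivots 120 mm behind the pad's centre.
- lever_right (a joint): The same for the right pad's lever.
- frit_jar: Small amber glass jar with steel lid, 42 across, 52 high, standing loose in the tray. Origin: centre of its underside, z up.
- pliers: Bystander: pliers lying on the bench, 160 long.
- marver: Bystander: black graphite plate, 120 by 90 by 15, lying on the bench.
- rod_cup: Bystander: steel cup, 76 across, 100 high, with glass rods standing up to 220 high. Origin: centre of its underside.
- screwdriver: Bystander: screwdriver lying on the bench, 180 long.
Mind the look-alikes: they are no part of the job. Of the things shaped like the frit_jar, the amber one is meant.

How it is judged (in metres and radians):
On the way, in this order (a step that is already met when the one before it is completed fails the run):
1. a thumb pad is held down while the tray is still out (value of joint tray above 0.125 m and value of joint any of lever_left, lever_right above 0.065 rad), for 0.05 s.
2. the tray has passed its first catch (value of joint tray below 0.115 m), for 0.05 s.
3. the tray has passed its second catch (value of joint tray below 0.04 m), for 0.05 s.
At the end, for the whole second after the job is handed in: The tray is home to within 6 mm and at rest, both pads are let go and up (levers under 0.02 rad), and the jar in the tray stands upright (within 0.2 rad) (value of joint tray below 0.006 m and velocity of joint tray between -0.01 and 0.01 m/s and value of joint each of lever_left, lever_right below 0.02 rad and angle between frit_jar's own z axis and vertical below 0.2 rad); the robot touches nothing.
It fails at once if the tray, its pads or the cabinet are forced (over 50 N) (contact force between any of the fingers, the arm and cabinet above 50 N).
It fails at once if the tray is slammed in (faster than 0.4 m/s) (velocity of joint tray below -0.4 m/s).
It fails at once if the jar in the tray falls over (angle between frit_jar's own z axis and vertical above 0.6 rad).
It fails at once if a thing on the bench is moved by more than 30 mm (distance of any of pliers, marver, rod_cup, screwdriver from where it was at the start of the episode above 0.03 m).
It also fails if it takes over 56 s, if anything falls off the work surface, if the arm or the gripper's body presses on something with over 40 N, if the wrist force passes 120 N, or if a joint passes its speed limit or range.

## Working session

There is one attempt and no reset: what is moved stays moved. The work goes in short steps, Python scripts to look and compute and a tool call to move; the robot and the scene stay as the last step left them, time stands still between calls to the robot, and variables do not carry over. Pictures are saved under pics/ and viewed, at most 10 in all, crops included, and the job is handed in when it is done.

Besides the shell and the picture viewer there is one more tool, called after "Emit:" as name(argument=value, ...), one argument or row to a line, values as JSON. apply_moves: Moves the arm, as the interface text tells. Its arguments: {"type":"object","properties":{"deltas":{"type":"array","items":{"type":"array","items":{"type":"number"}}}},"required":["deltas"]}

```bash
mkdir -p pics
cat > h.py <<'E'
import numpy as np, cv2
from plant import env
def grab(n,f=None):
    im,d=env.grab_frame(n)
    if f: cv2.imwrite('pics/'+f,im[...,::-1])
    return im,d
def pts(n,d):
    c=env.get_calibration(n); f=200/np.tan(np.radians(c['fov_y']/2))
    v,u=np.mgrid[0:d.shape[0],0:d.shape[1]]
    P=np.stack([(u-c['cx'])/f*d,(v-c['cy'])/f*d,d,np.ones_like(d)],-1)
    W=P@np.linalg.inv(c['camera_from_world']).T
    W=W[...,:3]; W[d<=0]=np.nan; return W
E
python3 - <<'E'
from h import *
s=env.sense();print(s)
for n in('scene','top'):
    im,d=grab(n,n+'0.png'); np.savez('/tmp/'+n,im=im,d=d); print(env.get_calibration(n))
E
```

```text
{'time_s': 0.0, 'joints': array([ 6.16910705e+01,  3.02809577e+00,  8.03140613e+01, -1.36710560e-03,
        9.67481668e+01, -4.03016183e+00]), 'joint_vel': array([-0.07258822,  0.09844872,  0.04847336,  0.05604494, -0.08384656,
       -0.01177777]), 'effort': array([ 5.14092408e-04, -3.81676805e+01, -3.60175359e+01, -3.49047536e-05,
        6.32193085e-03, -1.61933843e-05]), 'tool_pos': array([0.21572932, 0.47830038, 0.23045523]), 'eef_rot': array([-1.79909804e+02, -4.99357764e-03,  1.55721069e+02]), 'wrist_force': array([ 0.02645173, -0.05337698,  0.20731091]), 'moment': array([-0.03584273,  0.05388788,  0.02873173]), 'grip_force': 0.0, 'opening': 0.9998019012751763}
{'fov_y': 46.96951526027329, 'cx': 313.9203343031504, 'cy': 205.8126155780923, 'camera_from_world': array([[-0.30376199,  0.95271112, -0.00837733,  0.14004396],
       [ 0.73903962,  0.23006761, -0.63315822, -0.36010654],
       [-0.60128953, -0.19852058, -0.77397706,  1.50776048],
       [ 0.        ,  0.        ,  0.        ,  1.        ]])}
{'fov_y': 52.72468734699531, 'cx': 319.0339951723983, 'cy': 203.44150573584105, 'camera_from_world': array([[-0.01464634, -0.99985185, -0.00904208,  0.04766526],
       [-0.99789752,  0.01518751, -0.06300697,  0.56835702],
       [ 0.06313496,  0.00810025, -0.99797213,  1.35343929],
       [ 0.        ,  0.        ,  0.        ,  1.        ]])}
```

View pics/scene0.png

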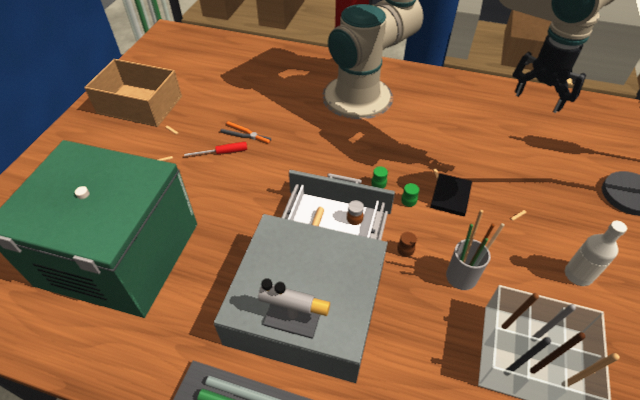

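View pics/top0.png

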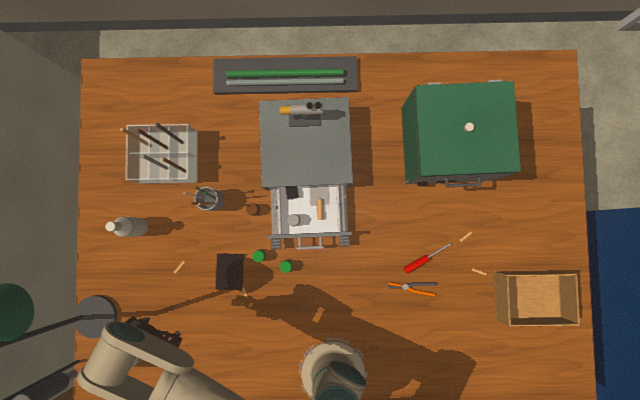

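The scene shows the grey cabinet with its pulled-out tray. In the top view the panel is near (311,236), the left pad near (276,242) and the right pad near (345,240). The amber jar in the tray is at (294,220). Look-alikes are the green cabinet at (460,135), the loose amber jar at (252,210) and the green jars at (259,256) and (285,267). The grey cabinet's tray is the one meant.

Run:
```python
from h import *
z=np.load('/tmp/top.npz');im,d=z['im'],z['d'];W=pts('top',d)
cv2.imwrite('pics/crop.png',cv2.resize(im[170:290,230:370],None,fx=5,fy=5,interpolation=cv2.INTER_CUBIC)[...,::-1])
Z=W[...,2];u=np.arange(640)[None,:]+0*Z;v=np.arange(400)[:,None]+0*Z
# cabinet top
m=(abs(Z-.11)<.006)&(u>250)&(u<360)&(v>90)&(v<195)
c,(w,h),a=cv2.minAreaRect(W[m][:,:2].astype(np.float32));print('cab',c,w,h,a,np.median(Z[m]))
m=(abs(Z-.094)<.007)&(u>255)&(u<365)&(v>222)&(v<250)
c,(w,h),a=cv2.minAreaRect(W[m][:,:2].astype(np.float32));print('panel',c,w,h,a,m.sum())
m=(abs(Z-.053)<.008)&(u>255)&(u<365)&(v>228)&(v<262)
n,l,st,ce=cv2.connectedComponentsWithStats(m.astype(np.uint8))
for i in range(1,n):
    if st[i,4]>8: P=W[l==i];print(ce[i],st[i,4],P.mean(0),np.ptp(P,0))
for nm,p in(('g1',(259,256)),('g2',(285,267)),('amb',(252,210)),('jar',(294,220)),('plate',(230,270))):print(nm,W[p[1],p[0]])
```

```text
cab (0.7632308602333069, 0.07876701653003693) 0.2811250388622284 0.28978872299194336 1.5703727006912231 0.10998127484881615
panel (0.46430015563964844, 0.07079023867845535) 0.01196613535284996 0.26601335406303406 1.6283937692642212 316
[275.5 231.5] 12 [0.47621489 0.18366202 0.05535527] [0.01645011 0.00400018 0.01071919]
[344.48543689 240.55339806] 103 [ 0.44314706 -0.04309844  0.05255226] [0.03568085 0.03045039 0.01429668]
[276.2        243.56842105] 95 [0.43651275 0.18189411 0.0534109 ] [0.03571055 0.02981323 0.01229632]
[259.46511628 255.94186047] 86 [0.39671629 0.23748177 0.05222878] [0.03312683 0.02773496 0.01381808]
g1 [0.39656742 0.2389466  0.05267106]
g2 [0.35960871 0.15354037 0.05408415]
amb [0.54835446 0.26113875 0.05405449]
jar [0.51268146 0.12077448 0.07646985]
plate [0.34867748 0.34286618 0.0166126 ]
```

View pics/crop.png

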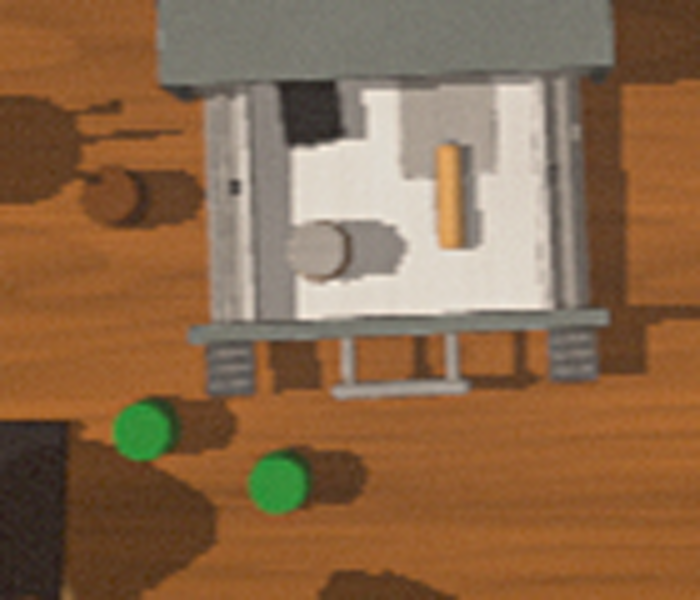

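The crop confirms the grey tray. The pads stand at crop (230,365) and (573,350), with the bar handle between them. The measured pad heights (about 53 mm), the panel (266 x 12 mm) and the 290 x 281 mm cabinet all match the description. I'll go to the left pad with shut fingers.

Emit:
apply_moves(
  deltas=[
    [2.24,-2.96,0,0,0,2.6,0],
    [2.24,-2.96,0,0,0,2.6,0],
    [2.24,-2.96,0,0,0,2.6,0],
    [2.24,-2.96,0,0,0,2.6,0],
    [2.24,-2.96,0,0,0,2.6,0],
    [2.24,-2.96,0,0,0,2.6,0],
    [2.24,-2.96,0,0,0,2.6,0],
    [2.24,-2.96,0,0,0,2.6,0],
    [2.24,-2.96,0,0,0,2.6,0],
    [2.24,-2.96,0,0,0,2.5,0],
  ],
)

```text
time_s: 1.35
tool_pos: [0.4403, 0.1815, 0.2309]
eef_rot: [-180.0, -0.0, -178.3]
wrist_force: [0.2, 0.5, -0.0]
opening: -0.001
grip_force: 0.0
```

Emit:
apply_moves(
  deltas=[
    [0,0,-2,0.14,-5,0,0],
    [0,0,-3,0.14,-5,0,0],
    [0,0,-3,0.14,-5,0,0],
    [0,0,-3,0.14,-5,0,0],
    [0,0,-2,0,0,0,0],
    [0,0,-1,0,0,0,0],
    [0,0,0,0,0,0,0],
  ],
)

```text
time_s: 2.22
tool_pos: [0.4398, 0.1825, 0.091]
eef_rot: [-180.0, 19.9, -178.4]
wrist_force: [0.8, -0.2, 0.7]
opening: 0.004
grip_force: 0.0
```

Emit:
apply_moves(
  deltas=[
    [0,0,-1.2,0,0,0,0],
    [0,0,-1.2,0,0,0,0],
    [0,0,-0.6,0,0,0,0],
    [0,0,-0.4,0,0,0,0],
    [0,0,0,0,0,0,0],
  ],
)

```text
time_s: 2.85
tool_pos: [0.4398, 0.1825, 0.0571]
eef_rot: [-180.0, 20.0, -178.4]
wrist_force: [0.2, -0.1, 0.2]
opening: 0.002
grip_force: 0.0
```

Emit:
apply_moves(
  deltas=[
    [0,0,-0.3,0,0,0,0],
    [0,0,-0.3,0,0,0,0],
    [0,0,-0.2,0,0,0,0],
    [0,0,0,0,0,0,0],
  ],
)

```text
time_s: 3.35
tool_pos: [0.4404, 0.1828, 0.0499]
eef_rot: [180.0, 20.1, -178.4]
wrist_force: [-2.3, -0.8, 5.9]
opening: -0.001
grip_force: 2.7
```

Emit:
apply_moves(
  deltas=[
    [0,0,-0.3,0,0,0,0],
    [0,0,-0.2,0,0,0,0],
    [0,0,-0.1,0,0,0,0],
    [0,0,0,0,0,0,0],
  ],
)

```text
time_s: 3.85
tool_pos: [0.4407, 0.1828, 0.0443]
eef_rot: [180.0, 20.1, -178.4]
wrist_force: [-1.2, -0.9, 7.2]
opening: -0.003
grip_force: 3.7
```

Emit:
apply_moves(
  deltas=[
    [0,0,-0.15,0,0,0,0],
    [0,0,0,0,0,0,0],
  ],
)

```text
time_s: 4.1
tool_pos: [0.4407, 0.1828, 0.0429]
eef_rot: [180.0, 20.1, -178.4]
wrist_force: [-2.5, -0.7, 7.9]
opening: 0.001
grip_force: 3.9
```

Emit:
apply_moves(
  deltas=[
    [0.2,0,0,0,0,0,0],
    [0.2,0,0,0,0,0,0],
    [0,0,0,0,0,0,0],
  ],
)

```text
time_s: 4.47
tool_pos: [0.4447, 0.1829, 0.043]
eef_rot: [180.0, 20.1, -178.4]
wrist_force: [-2.1, -0.8, 8.0]
opening: 0.003
grip_force: 3.9
```

Emit:
apply_moves(
  deltas=[
    [0.2,0,0,0,0,0,0],
    [0.2,0,0,0,0,0,0],
    [0,0,0,0,0,0,0],
  ],
)

```text
time_s: 4.85
tool_pos: [0.4487, 0.183, 0.043]
eef_rot: [179.9, 20.1, -178.4]
wrist_force: [-2.5, -0.1, 8.1]
opening: 0.002
grip_force: 3.9
```

Emit:
apply_moves(
  deltas=[
    [0.2,0,0,0,0,0,0],
    [0.2,0.01,0,0,0,0,0],
    [0,0,0,0,0,0,0],
  ],
)

```text
time_s: 5.22
tool_pos: [0.4528, 0.1831, 0.043]
eef_rot: [179.9, 20.1, -178.4]
wrist_force: [-1.9, -0.1, 8.4]
opening: -0.002
grip_force: 3.9
```

Emit:
apply_moves(
  deltas=[
    [0.2,0,0,0,0,0,0],
    [0.2,0.01,0,0,0,0,0],
    [0,0,0,0,0,0,0],
  ],
)

```text
time_s: 5.6
tool_pos: [0.4568, 0.1832, 0.043]
eef_rot: [179.9, 20.1, -178.4]
wrist_force: [-2.2, 0.5, 7.3]
opening: -0.002
grip_force: 3.9
```

Emit:
apply_moves(
  deltas=[
    [0.2,0,0,0,0,0,0],
    [0,0.01,0,0,0,0,0],
  ],
)

```text
time_s: 5.85
tool_pos: [0.4587, 0.1833, 0.0429]
eef_rot: [179.9, 20.1, -178.4]
wrist_force: [-2.2, -0.4, 8.0]
opening: -0.002
grip_force: 3.9
```

Emit:
apply_moves(
  deltas=[
    [0.2,0,0,0,0,0,0],
    [0.1,0.01,0,0,0,0,0],
    [0,0,0,0,0,0,0],
  ],
)

```text
time_s: 6.22
tool_pos: [0.4617, 0.1834, 0.0429]
eef_rot: [180.0, 20.1, -178.4]
wrist_force: [-2.0, 0.2, 6.9]
opening: 0.001
grip_force: 3.9
```

Emit:
apply_moves(
  deltas=[
    [0.2,0,0,0,0,0,0],
    [0.1,0.01,0,0,0,0,0],
    [0,0,0,0,0,0,0],
  ],
)

```text
time_s: 6.6
tool_pos: [0.4646, 0.1834, 0.0429]
eef_rot: [180.0, 20.1, -178.4]
wrist_force: [-2.2, 0.3, 7.4]
opening: 0.001
grip_force: 3.9
```

Emit:
apply_moves(
  deltas=[
    [0.2,0,0,0,0,0,0],
    [0.1,0.01,0,0,0,0,0],
    [0,0,0,0,0,0,0],
  ],
)

```text
time_s: 6.98
tool_pos: [0.4677, 0.1835, 0.0429]
eef_rot: [180.0, 20.1, -178.4]
wrist_force: [-2.6, -1.2, 8.5]
opening: -0.001
grip_force: 3.9
```

```bash
cat >> h.py <<'E'
def panel():
    im,d=env.grab_frame('top');W=pts('top',d);Z=W[...,2]
    m=(abs(Z-.094)<.007)&(abs(W[...,0]-.53)<.09)&(W[...,1]>-.055)&(W[...,1]<.04)
    P=W[m]; 
    h=np.histogram(P[:,0],np.arange(.44,.63,.004));print('panel x(right half) median',np.median(P[:,0]),len(P),P[:,0].min(),P[:,0].max())
    return im,d
E
python3 - <<'E'
from h import *
im,d=np.load('/tmp/top.npz')['im'],np.load('/tmp/top.npz')['d']
W=pts('top',d);m=(abs(W[...,2]-.094)<.007)&(abs(W[...,0]-.53)<.09)&(W[...,1]>-.055)&(W[...,1]<.04);print(np.median(W[m][:,0]))
panel()
E
```

```text
0.46594167927090535
panel x(right half) median 0.4940206103226488 113 0.48784978845294225 0.5003400750001848
```

The tray moved 28 mm freely with the left pad down, so the left catch was the first one.

Emit:
apply_moves(
  deltas=[
    [0.3,0.01,0,0,0,0,0],
    [0.3,0.01,0,0,0,0,0],
    [0.3,0.01,0,0,0,0,0],
    [0.3,0.01,0,0,0,0,0],
    [0.3,0.01,0,0,0,0,0],
    [0.3,0,0,0,0,0,0],
    [0.3,0.01,0,0,0,0,0],
    [0.1,0,0,0,0,0,0],
    [0,0,0,0,0,0,0],
  ],
)

```text
time_s: 8.15
tool_pos: [0.4897, 0.1841, 0.043]
eef_rot: [180.0, 20.1, -178.4]
wrist_force: [-3.0, 0.2, 7.8]
opening: -0.003
grip_force: 3.9
```

```bash
python3 -c "
from h import *
panel();print(env.sense()['wrist_force'])"
```

```text
panel x(right half) median 0.5162517055789146 108 0.5101421943232965 0.5226102515288
[-2.37327696 -0.33920955  8.42865203]
```

Emit:
apply_moves(
  deltas=[
    [-0.1,0,1,0,0,0,0],
    [0,0,2,0,0,0,0],
    [0,0,3,0,0,0,0],
    [0,-2.5,0,0,0,0,0],
    [0.1,-4,0,0,0,0,0],
    [0.2,-4,0,0,0,0,0],
    [0.2,-4,0,0,0,0,0],
    [0.2,-4,0,0,0,0,0],
    [0,-4.1,0,0,0,0,0],
    [0,0,-2,0,0,0,0],
    [0,0,-1.7,0,0,0,0],
    [0,0,-0.6,0,0,0,0],
  ],
)

```text
time_s: 9.7
tool_pos: [0.494, -0.0422, 0.0573]
eef_rot: [180.0, 19.9, -178.4]
wrist_force: [-0.1, 0.4, 0.8]
opening: 0.002
grip_force: 0.0
```

Emit:
apply_moves(
  deltas=[
    [0,0,0,0,0,0,0],
  ],
)

```text
time_s: 9.82
tool_pos: [0.4947, -0.0421, 0.0586]
eef_rot: [180.0, 20.0, -178.4]
wrist_force: [0.2, 0.5, 0.5]
opening: -0.004
grip_force: 0.0
```

Emit:
apply_moves(
  deltas=[
    [0,0,-0.3,0,0,0,0],
    [0,0,-0.3,0,0,0,0],
    [0,0,-0.3,0,0,0,0],
    [0,0,-0.3,0,0,0,0],
    [0,0,-0.2,0,0,0,0],
    [0,0,-0.15,0,0,0,0],
    [0,0,0,0,0,0,0],
  ],
)

```text
time_s: 10.7
tool_pos: [0.4957, -0.0423, 0.0444]
eef_rot: [-180.0, 20.1, -178.4]
wrist_force: [-2.0, 0.7, 8.0]
opening: 0.001
grip_force: 3.7
```

Emit:
apply_moves(
  deltas=[
    [0.2,0,0,0,0,0,0],
    [0.2,0,0,0,0,0,0],
    [0,0,0,0,0,0,0],
  ],
)

```text
time_s: 11.08
tool_pos: [0.4997, -0.0422, 0.0444]
eef_rot: [-180.0, 20.1, -178.4]
wrist_force: [-1.7, 1.2, 7.5]
opening: -0.001
grip_force: 3.7
```

Emit:
apply_moves(
  deltas=[
    [0.1,0,-0.13,0,0,0,0],
    [0.25,0,0,0,0,0,0],
    [0.25,0.01,0,0,0,0,0],
    [0.25,0.01,0,0,0,0,0],
    [0.2,0.01,0,0,0,0,0],
    [0,0,0,0,0,0,0],
  ],
)

```text
time_s: 11.82
tool_pos: [0.5103, -0.0419, 0.0432]
eef_rot: [-180.0, 20.1, -178.4]
wrist_force: [-2.6, 1.9, 7.9]
opening: 0.0
grip_force: 3.9
```

Run:
```python
from h import *
im,d=env.grab_frame('top');W=pts('top',d)
m=(abs(W[...,2]-.094)<.007)&(abs(W[...,0]-.53)<.05)&(W[...,1]>.1)&(W[...,1]<.2);P=W[m]
print('left half now',np.median(P[:,0]),len(P))
z=np.load('/tmp/top.npz');W=pts('top',z['d']);m=(abs(W[...,2]-.094)<.007)&(abs(W[...,0]-.465)<.03)&(W[...,1]>.14)&(W[...,1]<.2);print('start',np.median(W[m][:,0]))
```

```text
left half now 0.5254441948470077 115
start 0.4617113161686833
```

Emit:
apply_moves(
  deltas=[
    [0.2,0.01,0,0,0,0,0],
    [0.2,0,0,0,0,0,0],
    [0.2,0.01,0,0,0,0,0],
    [0.2,0,0,0,0,0,0],
    [0,0,0,0,0,0,0],
  ],
)

```text
time_s: 12.5
tool_pos: [0.5183, -0.0417, 0.0432]
eef_rot: [-180.0, 20.1, -178.4]
wrist_force: [-2.7, 0.8, 8.0]
opening: 0.002
grip_force: 3.9
```

Emit:
apply_moves(
  deltas=[
    [0.2,0.01,0,0,0,0,0],
    [0.2,0,0,0,0,0,0],
    [0.2,0.01,0,0,0,0,0],
    [0.2,0,0,0,0,0,0],
    [0,0,0,0,0,0,0],
  ],
)

```text
time_s: 13.12
tool_pos: [0.5263, -0.0414, 0.0432]
eef_rot: [-180.0, 20.1, -178.4]
wrist_force: [-2.4, 1.0, 7.2]
opening: -0.005
grip_force: 3.9
```

Emit:
apply_moves(
  deltas=[
    [0.2,0.01,0,0,0,0,0],
    [0.2,0,0,0,0,0,0],
    [0.2,0.01,0,0,0,0,0],
    [0.2,0,0,0,0,0,0],
    [0,0,0,0,0,0,0],
  ],
)

```text
time_s: 13.75
tool_pos: [0.5343, -0.0412, 0.0432]
eef_rot: [-180.0, 20.1, -178.4]
wrist_force: [-1.4, 1.5, 8.1]
opening: 0.004
grip_force: 3.9
```

Emit:
apply_moves(
  deltas=[
    [0.2,0.01,0,0,0,0,0],
    [0.2,0,0,0,0,0,0],
    [0.2,0.01,0,0,0,0,0],
    [0.2,0,0,0,0,0,0],
    [0,0,0,0,0,0,0],
  ],
)

```text
time_s: 14.38
tool_pos: [0.5423, -0.041, 0.0433]
eef_rot: [-180.0, 20.1, -178.4]
wrist_force: [-3.2, 1.0, 8.5]
opening: 0.001
grip_force: 3.9
```

Emit:
apply_moves(
  deltas=[
    [0.2,0.01,0,0,0,0,0],
    [0.2,0,0,0,0,0,0],
    [0.2,0.01,0,0,0,0,0],
    [0.2,0,0,0,0,0,0],
    [0,0,0,0,0,0,0],
  ],
)

```text
time_s: 15.0
tool_pos: [0.5503, -0.0408, 0.0433]
eef_rot: [-180.0, 20.1, -178.4]
wrist_force: [-1.9, 1.2, 7.6]
opening: 0.002
grip_force: 3.9
```

Emit:
apply_moves(
  deltas=[
    [0.2,0.01,0,0,0,0,0],
    [0.2,0,0,0,0,0,0],
    [0.2,0.01,0,0,0,0,0],
    [0.2,0,0,0,0,0,0],
    [0,0,0,0,0,0,0],
  ],
)

```text
time_s: 15.62
tool_pos: [0.5583, -0.0406, 0.0433]
eef_rot: [180.0, 20.1, -178.4]
wrist_force: [-1.8, 1.2, 7.5]
opening: -0.001
grip_force: 3.9
```

Emit:
apply_moves(
  deltas=[
    [0.2,0.01,0,0,0,0,0],
    [0.2,0,0,0,0,0,0],
    [0.2,0.01,0,0,0,0,0],
    [0.2,0,0,0,0,0,0],
    [0,0,0,0,0,0,0],
  ],
)

```text
time_s: 16.25
tool_pos: [0.5663, -0.0403, 0.0433]
eef_rot: [180.0, 20.1, -178.4]
wrist_force: [-2.8, 0.9, 8.2]
opening: 0.004
grip_force: 3.9
```

Run:
```python
from h import *
im,d=grab('top','top1.png');W=pts('top',d)
m=(abs(W[...,2]-.094)<.007)&(abs(W[...,0]-.56)<.05)&(W[...,1]>.14)&(W[...,1]<.2);P=W[m]
print('left half now',np.median(P[:,0]),len(P))
z=np.load('/tmp/top.npz');W=pts('top',z['d']);m=(abs(W[...,2]-.11)<.005)&(abs(W[...,0]-.64)<.05)&(W[...,1]>.14)&(W[...,1]<.2);print('cab front at left',np.sort(W[m][:,0])[:5])
```

```text
left half now 0.5805076125604174 72
cab front at left [0.62049719 0.6207497  0.62076657 0.62078387 0.62083619]
```

View pics/top1.png

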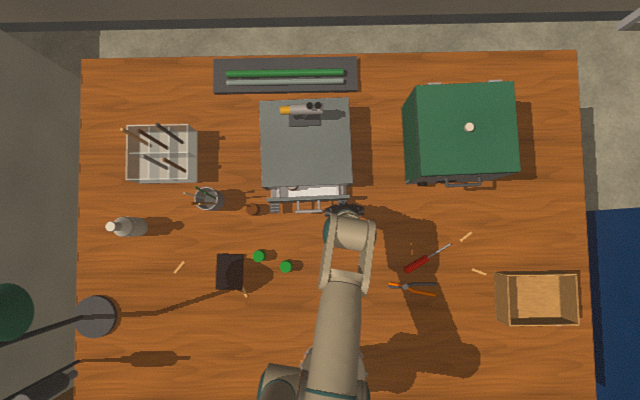

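The tray is at about 30 mm with the panel parallel to the cabinet, and the arm is at the right pad at (345,205). Carrying on with the pad down.

Emit:
apply_moves(
  deltas=[
    [0.2,0.01,0,0,0,0,0],
    [0.2,0,0,0,0,0,0],
    [0.2,0.01,0,0,0,0,0],
    [0.2,0,0,0,0,0,0],
    [0.2,0.01,0,0,0,0,0],
    [0.2,0.01,0,0,0,0,0],
    [0,0,0,0,0,0,0],
  ],
)

```text
time_s: 17.18
tool_pos: [0.5783, -0.04, 0.0433]
eef_rot: [-180.0, 20.1, -178.4]
wrist_force: [-2.1, 0.3, 7.7]
opening: -0.0
grip_force: 3.9
```

Emit:
apply_moves(
  deltas=[
    [0.2,0.01,0,0,0,0,0],
    [0.2,0,0,0,0,0,0],
    [0.2,0.01,0,0,0,0,0],
    [0.2,0,0,0,0,0,0],
    [0.2,0.01,0,0,0,0,0],
    [0,0,0,0,0,0,0],
  ],
)

```text
time_s: 17.92
tool_pos: [0.5883, -0.0397, 0.0433]
eef_rot: [-180.0, 20.2, -178.4]
wrist_force: [-2.5, 1.1, 8.0]
opening: 0.005
grip_force: 3.9
```

Emit:
apply_moves(
  deltas=[
    [0.15,0.01,0,0,0,0,0],
    [0.15,0,0,0,0,0,0],
    [0,0,0,0,0,0,0],
  ],
)

```text
time_s: 18.3
tool_pos: [0.5913, -0.0396, 0.0433]
eef_rot: [-180.0, 20.1, -178.4]
wrist_force: [-2.9, 1.0, 7.6]
opening: -0.001
grip_force: 3.9
```

```bash
cat > m.py <<'E'
from h import *
im,d=env.grab_frame('top');W=pts('top',d)
m=(abs(W[...,2]-.094)<.007)&(abs(W[...,0]-.59)<.05)&(W[...,1]>.14)&(W[...,1]<.2);P=W[m]
x=np.median(P[:,0]);print('panel left',x,len(P),'tray~',.150-(x-.4617),env.sense()['wrist_force'])
E
python3 m.py
```

```text
panel left 0.6056762968041054 72 tray~ 0.0060237031958945975 [-2.07214669  0.75434949  7.98392734]
```

Emit:
apply_moves(
  deltas=[
    [0.1,0,0,0,0,0,0],
    [0.1,0.01,0,0,0,0,0],
    [0,0,0,0,0,0,0],
  ],
)

```text
time_s: 18.73
tool_pos: [0.5932, -0.0395, 0.0433]
eef_rot: [-180.0, 20.1, -178.4]
wrist_force: [-3.4, 1.3, 7.1]
opening: 0.002
grip_force: 3.9
```

Emit:
apply_moves(
  deltas=[
    [0.1,0,0,0,0,0,0],
    [0.1,0.01,0,0,0,0,0],
    [0,0,0,0,0,0,0],
  ],
)

```text
time_s: 19.1
tool_pos: [0.5952, -0.0395, 0.0433]
eef_rot: [-180.0, 20.1, -178.4]
wrist_force: [-3.0, 0.7, 8.1]
opening: -0.002
grip_force: 3.9
```

Emit:
apply_moves(
  deltas=[
    [0.1,0,0,0,0,0,0],
    [0,0,0,0,0,0,0],
  ],
)

```text
time_s: 19.35
tool_pos: [0.5962, -0.0395, 0.0433]
eef_rot: [-180.0, 20.1, -178.4]
wrist_force: [-2.4, 0.8, 7.0]
opening: 0.004
grip_force: 3.9
```

Emit:
apply_moves(
  deltas=[
    [0.1,0,0,0,0,0,0],
    [0.1,0,0,0,0,0,0],
    [0,0,0,0,0,0,0],
  ],
)

```text
time_s: 19.73
tool_pos: [0.5982, -0.0394, 0.0433]
eef_rot: [-180.0, 20.1, -178.4]
wrist_force: [-2.3, 2.1, 7.9]
opening: 0.001
grip_force: 3.9
```

Emit:
apply_moves(
  deltas=[
    [0.1,0,0,0,0,0,0],
    [0,0,0,0,0,0,0],
  ],
)

```text
time_s: 19.98
tool_pos: [0.5992, -0.0394, 0.0433]
eef_rot: [-180.0, 20.1, -178.4]
wrist_force: [-2.8, 1.7, 6.6]
opening: 0.003
grip_force: 3.9
```

```bash
python3 m.py
```

```text
panel left 0.6129848756006312 73 tray~ -0.0012848756006312023 [-2.20026605  1.50606947  6.55040945]
```

Emit:
apply_moves(
  deltas=[
    [0.1,0,0,0,0,0,0],
    [0,0,0,0,0,0,0],
  ],
)

```text
time_s: 20.27
tool_pos: [0.6001, -0.0394, 0.0432]
eef_rot: [-180.0, 20.1, -178.4]
wrist_force: [-3.3, 0.7, 6.3]
opening: -0.006
grip_force: 3.9
```

Emit:
apply_moves(
  deltas=[
    [0.1,0,0,0,0,0,0],
    [0,0,0,0,0,0,0],
  ],
)

```text
time_s: 20.52
tool_pos: [0.6002, -0.0393, 0.0424]
eef_rot: [180.0, 20.0, -178.4]
wrist_force: [-6.3, 0.7, 7.6]
opening: -0.002
grip_force: 4.1
```

Emit:
apply_moves(
  deltas=[
    [0.1,0,0,0,0,0,0],
    [0,0,0,0,0,0,0],
  ],
)

```text
time_s: 20.78
tool_pos: [0.6011, -0.0394, 0.0423]
eef_rot: [180.0, 20.0, -178.4]
wrist_force: [-5.8, 0.8, 7.6]
opening: 0.002
grip_force: 4.1
```

```bash
python3 m.py
```

```text
panel left 0.6133748204455528 73 tray~ -0.0016748204455528104 [-6.75540831  0.22046472  7.42159279]
```

The tray is stopped at home: the push force rose and the tip began sliding on the pad. Lifting off.

Emit:
apply_moves(
  deltas=[
    [0,0,0.5,0,0,0,0],
    [0,0,0.6,0,0,0,0],
    [0,0,1,0,0,0,0],
    [-1,0,2,0,0,0,0],
    [-3,0,3,0,0,0,0],
    [-4,0,3,0,0,0,0],
    [-4,0,2,0,0,0,0],
    [-3,0,0,0,0,0,0],
    [0,0,0,0,0,0,0],
    [0,0,0,0,0,0,0],
  ],
)

```text
time_s: 22.08
tool_pos: [0.4518, -0.0396, 0.1632]
eef_rot: [-180.0, 20.0, -178.4]
wrist_force: [0.6, -0.1, 0.6]
opening: -0.002
grip_force: 0.0
```

```bash
python3 m.py && python3 -c "
from h import *
im,d=grab('top');cv2.imwrite('pics/end.png',cv2.resize(im[150:290,200:400],None,fx=4,fy=4)[...,::-1])"
```

```text
panel left 0.6135415845075133 73 tray~ -0.0018415845075132886 [ 0.40849245 -0.63444426  0.53739349]
```

View pics/end.png

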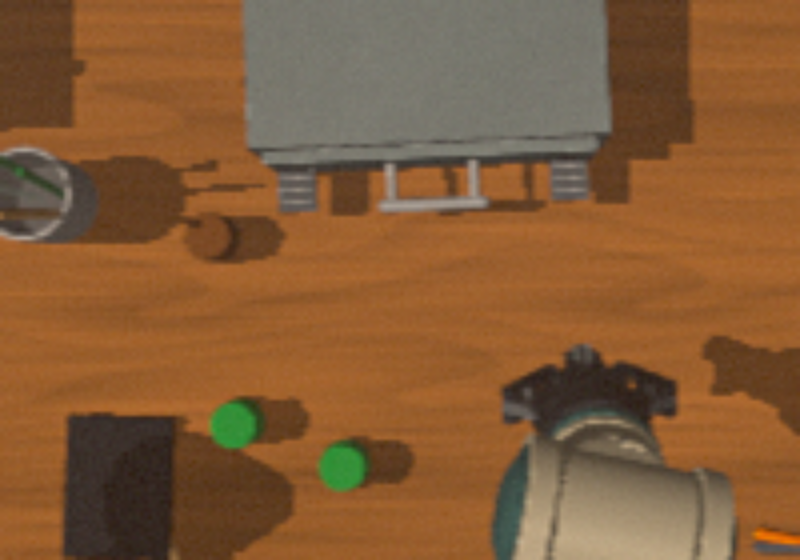

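The panel at (430,155) is flush with the cabinet front. Both pads, at (297,188) and (570,180), are clear, and the arm touches nothing.

```bash
python3 -c "
from plant import env
print(env.finish_job())"
```

```text
the job is handed in; nothing more can be done
None
```

The tray is fully home and let go, and the job is handed in; the left catch was the first and the right the second, and the jar, hidden once the tray was in, was never seen again to confirm it still stands.

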